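# Set the analyser's iris lever to the red stud and start it

## Robot

A 7-joint arm with a two-finger parallel gripper is mounted at the origin on the work surface. World frame = base frame: x ahead of the robot, y to its left, z up, the work surface at z = 0. Lengths are in m, angles in rad, forces in N, time in s.
With the tool pointing down it reaches from about 0.425 to 0.875 m from the base axis. Payload 4.7 kg.
Tool frame: the origin (TCP) lies at the very end of the fingers, on their centre line; the grasp point (between the pads) lies 19 mm behind it (grip_point_offset is the distance from the TCP to the grasp point, in m); x points along the fingers, z is the direction in which the jaws open and shut, and the axes are right-handed (so a half turn about x gives the same grasp; the last joint's range is limited). The gripper opens to 87 mm and grips with 3 to 60 N. Pads are 19 mm wide; open, the fingers measure 117 mm over their backs; the gripper's body (75 mm by 190 mm) begins 51 mm behind the grasp point.
Start: joints at [-1.191, 0.321, -0.07, 1.45, 0.023, 1.371, -0.057], TCP at [0.233, 0.607, 0.223] pointing down, gripper open.
Joint ranges: [-2.86, 2.86], [-0.3, 2.09], [-1.38, 1.24], [0.06, 2.45], [-1.56, 4.7], [0.09, 2.05], [-2.69, 2.69]. Speed limits (rad/s): [2.57, 2.57, 3.14, 3.14, 3.14, 3.14, 3.14].

## Interface

Orientations are given as a rotation vector (axis times angle).
In Python, from bench import get_state, get_image, calibration, close_job, grip_point_offset gives the robot as it stands.
- The arm moves only by the tool play_rows, never from a script. Its argument "targets" is a list of rows, each an object with "claw": the closure, from 0 (fully open) to 1 (shut); "linear": the shift along the tool's x, y, z as a fraction of full scale, a list of three; "rotation": the turn, a rotation vector about the tool's x, y, z as a fraction of full scale, a list of three. In form: [{"claw": claw, "linear": [x, y, z], "rotation": [wx, wy, wz]}, ...]. A call has 1 to 10 rows; each row shifts and turns the pose as measured when the row begins, along the tool's axes as they then stand; what a row does not reach is not made up. Full scale, the value 1, is 2.5 cm for a shift and 90 degrees for a turn. A row lasts 1/12 s, in which the tool goes at most 41.7 mm and 7.16 degrees, less where a joint would pass 70% of its speed; a pose out of reach is approached as far as the arm can. A call with a number of a shift or a turn outside -1 to 1 is refused whole. A call with a gripper value outside its range is refused whole. The fingers move at their own pace and stop on an object; "newtons" is the grip in N (left out, the last holds). Time passes only in rows, so rows that do not move let the fingers close. It gives the time, the measured TCP pose, the force and the opening at its end, in the units of the state.
- get_state(): the state, without advancing time (a new reading comes with each control period).
- get_image(name): name is "scene" or "side" or "wrist"; returns the picture (400x640x3 uint8, blue, green, red); there is no depth.
- calibration(name): a dict with "fx", "fy", "cx", "cy" (pixels), "rvec" (rotation vector, rad) and "tvec" (3), from world to camera coordinates, as OpenCV has them; the wrist camera has in their place "hand_eye" (4x4, takes a point from camera to tool coordinates, whose origin is the TCP and whose axes are the tool frame's). Camera axes: x right, y down, z forward; pixel columns grow to the right and rows downward; lengths in m; the calibration is good to about 2 mm. A picture is of the moment at which its call begins: read the wrist's pose just before it. calibration takes no time and is no camera call.
- close_job(): hands the job in, once; it reports no verdict.
The state is a dict: "time": time; "joint_positions": joint angles; "qd": joint speeds; "joint_torque": joint torques, N m; "position": TCP position; "tool_rot": TCP orientation; "ft_force": force on the tool from outside, world axes, zero at the start; "torque": the same for the moment, N m; "grip_width": opening from 0.0 (shut) to 1.0 (fully open).
Only numpy, scipy, OpenCV 4.12 (cv2) and the standard library are available. Lean on these libraries where they do the work, as an engineer would, in place of code of your own. Each camera call takes 0.05 s, during which the arm holds its last target. There are 200 camera calls.

## Task

With the fingertips only, gently push the upright post of the black iris lever round its arc until the white pointer points at the red stud on the scale, and leave it there. Only then press the green start button well down, let it come up again and draw clear. Do not grip or force the lever, and leave the vials and all the other things where they stand.

Things in the scene. Friction and masses are not known exactly. Their poses are not given: they have to be found in the camera images.
- analyser: White fixed bench analyser, 280 (x) by 360 (y) by 90 mm tall. Origin: centre of its underside, on the bench; its flat deck is 90 mm above. Own x axis points away from the robot (with some yaw), own y to the left. On the deck: the black iris ring on a round aluminium scale plate (118 mm radius, 2 mm thick), the green start button, and loose vials.
- ring_axis (a point): Point on the ring's vertical axis of rotation, on the scale plate 92 mm above the bench; at (0, 50) mm from the analyser's origin in its own x, y. Axes as the analyser's. The ring is 46 mm in radius and ends 16 mm above the deck.
- ring (a joint): The lever is a flat black arm fixed to the ring, 4 to 10 mm over the deck's scale plate, running out radially to a white pointer tip 90 mm from the axis. Value: angle of ring and lever about the vertical, rad, positive anticlockwise from above; 0 when the lever points along the analyser's +x, stops at -1.3 and +1.3. Stiff friction (about 0.12 N m, some 2 N at the post): it stays where it is left and does not spring back.
- lever_post (a point): Own x axis along the lever, outwards. On the axis of the lever's upright post, 128 mm above the bench, 70 mm from the ring's axis. The post is steel, 12 mm diameter, with a black cap of 15 mm diameter; it stands from the arm (102 mm) up to 148 mm above the bench, cap from 136 to 148 mm. Push it sideways with a fingertip.
- pointer_aim (a point): The spot the white pointer points at: on the lever's line, 100 mm from the ring's axis (10 mm beyond the pointer tip). It lies over the red stud's centre when the lever is set exactly.
- stud_red: Red stud on the scale plate, fixed, 16 mm diameter, 5 mm tall (top 97 mm above the bench). Origin: centre of its underside. It stands 100 mm from the ring's axis at one of four places on the scale (ring angle -1.0, -0.6, 0.6 or 1.0 rad); like studs in blue, yellow and white hold the other three.
- start (a joint): Travel of the green start button, m: 0 released, 0.006 fully down; springs back; 5 N at full travel.
- start_top (a point): Centre of the top face of the green start button (32 mm diameter, 112 mm above the bench when released, 22 mm above the deck; round base 48 mm diameter, 12 mm high), on the near right part of the deck, at (-50, -125) mm from the analyser's origin in its own x, y. Pressed straight down.
- vial_a: small capped amber vial, 22 mm diameter, 42 mm tall, standing loose on the analyser's deck towards its far right corner. Origin: centre of its underside. Not part of the job: leave it alone.
- vial_b: a second such vial, beside vial_a. Origin: centre of its underside. Not part of the job: leave it alone.
- vial_c: a third such vial, on the near left corner of the deck (left and near as seen from the robot). Origin: centre of its underside. Not part of the job: leave it alone.
- wash_bottle: white bottle, 60 mm diameter, 150 mm tall, on the bench left of the analyser. Origin: centre of its underside. Not part of the job: leave it alone.
- beaker: glass beaker, 70 mm diameter, 85 mm tall, on the bench left of the analyser. Origin: centre of its underside. Not part of the job: leave it alone.
- mug: blue mug, 80 mm diameter, 90 mm tall, on the bench to the right. Origin: centre of its underside. Not part of the job: leave it alone.
- spatula: spatula 180 mm long lying on the bench to the right. Origin: centre of its underside. Not part of the job: leave it alone.
- cuvette_box: blue box 90 x 60 x 35 mm on the bench to the right. Origin: centre of its underside. Not part of the job: leave it alone.

How it is judged:
On the way, in this order (a step that is already met when the one before it is completed fails the run):
1. the lever stands still with its pointer on the red stud (horizontal distance between pointer_aim and stud_red below 0.008 m and velocity of joint ring between -0.05 and 0.05 rad/s), for 0.4 s.
2. the start button is pressed well down (value of joint start above 0.004 m and horizontal distance between pointer_aim and stud_red below 0.008 m), for 0.05 s.
At the end, for the whole second after the job is handed in: The pointer's line passes within 8 mm of the red stud's centre (the stud's own radius), the ring is at rest, the green button has been pressed at least 4 mm and has come back up, and every vial and bench item stands within 15 mm of where it started (horizontal distance between pointer_aim and stud_red below 0.008 m and value of joint start below 0.0015 m and velocity of joint ring between -0.02 and 0.02 rad/s and distance of each of vial_a, vial_b, vial_c, wash_bottle, beaker, mug, spatula, cuvette_box from where it was at the start of the episode below 0.015 m); the robot touches nothing.
It fails at once if the start button is pressed while the pointer is not on the red stud (value of joint start above 0.003 m and not (horizontal distance between pointer_aim and stud_red below 0.008 m)).
It fails at once if the lever or its ring is gripped or forced (more than 15 N from the fingers) (contact force between the fingers and ring above 15 N).
It fails at once if a vial or another bystander is lifted, knocked or carried more than 15 mm (distance of any of vial_a, vial_b, vial_c, wash_bottle, beaker, mug, spatula, cuvette_box from where it was at the start of the episode above 0.015 m).
It also fails if it takes over 45 s, if anything falls off the work surface, if the arm or the gripper's body presses on something with over 40 N, if the wrist force passes 120 N, or if a joint passes its speed limit or range.

## Working session

There is one attempt and no reset: what is moved stays moved. The work goes in short steps, Python scripts to look and compute and a tool call to move; the robot and the scene stay as the last step left them, time stands still between calls to the robot, and variables do not carry over. Pictures are saved under pics/ and viewed, about 8 in all and at most 12, crops included, and the job is handed in when it is done.

Besides the shell and the picture viewer there is one more tool, called after ">>>" as name([rows], argument=value, ...), one row to a line, values as JSON. play_rows: Moves the arm, as the interface text tells. Shift numbers are shares of 2.5 cm and turn numbers shares of 90 degrees, none past 1 either way. Its arguments: {"type":"object","properties":{"targets":{"type":"array"},"newtons":{"type":"number"}},"required":["targets"]}

```bash
mkdir -p pics; ls; python3 - <<'E'
from bench import *
import cv2
print(get_state())
for n in("scene","side"):
    cv2.imwrite(f"pics/{n}0.png",get_image(n)); print(n,calibration(n))
print(calibration("wrist"))
E
```

```text
pics
{'time': 0.0, 'joint_positions': array([-1.19089677,  0.32180181, -0.07011446,  1.4517319 ,  0.02260656,
        1.37079106, -0.05691704]), 'qd': array([ 0.00103359,  0.00077281,  0.00205385,  0.00055336, -0.00062273,
        0.00064922, -0.00142959]), 'joint_torque': array([ 1.41446471e-04, -4.91282523e+01, -4.03810563e-01, -3.12535608e+01,
       -6.40455913e-02,  4.35870280e-02,  1.48503505e-04]), 'position': array([0.23232757, 0.60644149, 0.22144695]), 'tool_rot': array([-0.93687663,  1.36190567,  0.9349251 ]), 'ft_force': array([ 0.18148154, -0.17710302,  0.60985018]), 'torque': array([-0.00554496, -0.01340401, -0.00108758]), 'grip_width': 1.001137499756095}
scene {'fx': 440.1958320627726, 'fy': 440.1958320627726, 'cx': 327.54122725283463, 'cy': 202.6033761927847, 'rvec': array([ 1.84584903,  1.9449134 , -0.59248436]), 'tvec': array([ 0.02275482, -0.38989231,  1.76996867])}
side {'fx': 399.0452734599026, 'fy': 399.0452734599026, 'cx': 319.1784401313953, 'cy': 206.85999502237587, 'rvec': array([ 0.13655321, -2.72586811,  1.45545659]), 'tvec': array([0.56195036, 0.13331935, 1.08482549])}
{'fx': 322.3154791086806, 'fy': 322.3154791086806, 'cx': 319.0031920684055, 'cy': 200.14653446106215, 'hand_eye': array([[-4.35329668e-04, -3.06112253e-01,  9.51995325e-01,
        -1.63095367e-01],
       [-1.51967306e-04, -9.51995384e-01, -3.06112342e-01,
         8.53641528e-02],
       [ 9.99999894e-01, -2.77931949e-04,  3.67912780e-04,
         1.47403677e-04],
       [ 0.00000000e+00,  0.00000000e+00,  0.00000000e+00,
         1.00000000e+00]])}
```

View pics/scene0.png

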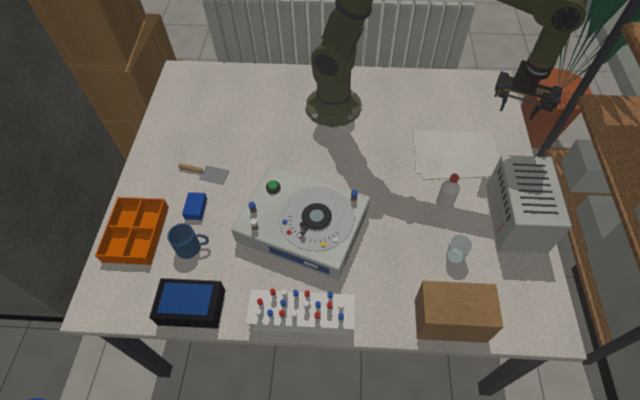

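View pics/side0.png

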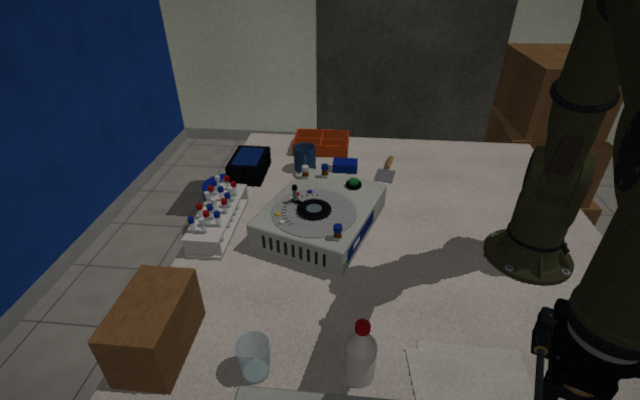

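The scene view shows the green button at (273,187), the ring at (317,215), and the lever pointing toward about (300,237). The red stud is near (290,232). Next I'll enlarge that area and cast rays.

```bash
cat > h.py <<'E'
from bench import *
import cv2, numpy as np
from scipy.spatial.transform import Rotation as R
def cam(n, st=None):
    c=calibration(n); K=np.array([[c["fx"],0,c["cx"]],[0,c["fy"],c["cy"]],[0,0,1]])
    if n=="wrist":
        T=np.eye(4); T[:3,:3]=R.from_rotvec(st["tool_rot"]).as_matrix(); T[:3,3]=st["position"]
        return K,np.linalg.inv(T@c["hand_eye"])
    M=np.eye(4); M[:3,:3]=R.from_rotvec(c["rvec"]).as_matrix(); M[:3,3]=c["tvec"]; return K,M
def ray(KM,uv,z):
    K,M=KM; d=M[:3,:3].T@np.linalg.solve(K,[*uv,1]); o=-M[:3,:3].T@M[:3,3]
    return o+d*(z-o[2])/d[2]
def proj(KM,p):
    K,M=KM; q=K@(M[:3,:3]@np.array(p)+M[:3,3]); return q[:2]/q[2]
def blobs(mask,mn=4):
    n,l,s,c=cv2.connectedComponentsWithStats(mask.astype(np.uint8)); return [(c[i].round(1),s[i,4]) for i in range(1,n) if s[i,4]>=mn]
E
python3 - <<'E'
from h import *
im=cv2.imread("pics/scene0.png"); KM=cam("scene")
hsv=cv2.cvtColor(im,cv2.COLOR_BGR2HSV); H,S,V=cv2.split(hsv)
roi=np.zeros_like(H,bool); roi[165:280,230:375]=1
for n,m,z in (("green",(H>50)&(H<85)&(S>90),.112),("black",(V<60),.106),("red",((H<8)|(H>172))&(S>110),.097),("yel",(H>20)&(H<35)&(S>120),.097),("blue",(H>100)&(H<130)&(S>110),.097)):
    for c,a in blobs(m&roi): print(n,c,a,ray(KM,c,z).round(4))
cv2.imwrite("pics/crop0.png",cv2.resize(im[165:280,230:375],None,fx=5,fy=5,interpolation=cv2.INTER_CUBIC))
E
```

```text
green [272.4 184.9] 67 [ 0.4831 -0.1736  0.112 ]
black [273.4 189.5] 50 [ 0.4968 -0.1694  0.106 ]
black [315.2 217.3] 436 [ 0.5946 -0.028   0.106 ]
black [302. 233.] 4 [ 0.6519 -0.0638  0.106 ]
red [288.5 231.7] 14 [ 0.6444 -0.1061  0.097 ]
yel [322.6 244. ] 17 [ 6.813e-01 -1.000e-04  9.700e-02]
blue [353.9 192.9] 30 [0.4909 0.0892 0.097 ]
blue [251.6 205.2] 32 [ 0.5544 -0.2326  0.097 ]
blue [284.5 221.5] 12 [ 0.609  -0.1222  0.097 ]
blue [274.2 250.8] 25 [ 0.7112 -0.1417  0.097 ]
blue [294.3 258.5] 12 [ 0.7333 -0.0799  0.097 ]
```

View pics/crop0.png

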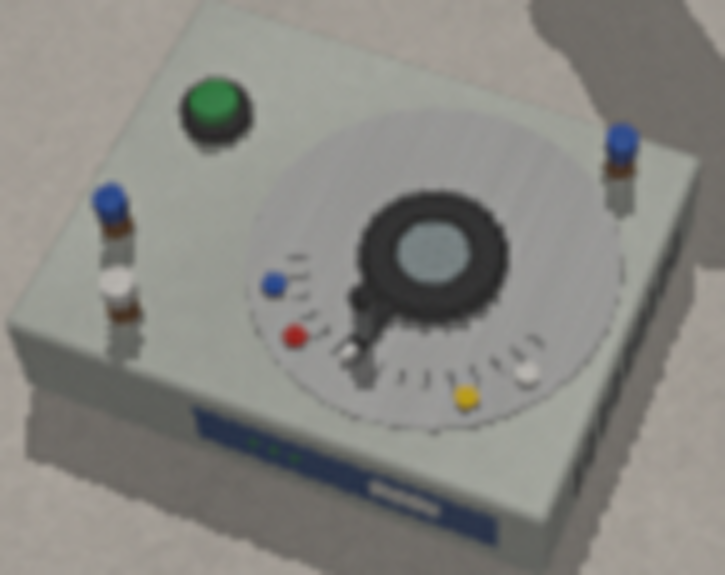

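```bash
python3 - <<'E'
from h import *
KM=cam("scene")
st=lambda a:[100*np.cos(a),50+100*np.sin(a)]
A=np.array([[-50,-125],st(-.6),st(-1),st(.6),st(1)])/1000
uv=[(272.9,185.3),(288.5,231.7),(284.5,221.5),(322.6,244),(335.4,239.6)]
z=[.112]+[.097]*4
B=np.array([ray(KM,u,h)[:2] for u,h in zip(uv,z)])
a,b=A-A.mean(0),B-B.mean(0)
y=np.arctan2((a[:,0]*b[:,1]-a[:,1]*b[:,0]).sum(),(a*b).sum()); Q=np.array([[np.cos(y),-np.sin(y)],[np.sin(y),np.cos(y)]])
t=B.mean(0)-Q@A.mean(0)
print("yaw",y,"t",t,"res mm",((A@Q.T+t-B)*1000).round(1).tolist())
ax=Q@[0,.05]+t; print("axis",ax,"start",Q@A[0]+t)
tip=ray(KM,(230+349/5,165+349/5),.099)[:2]; d=tip-ax; print("lever",np.arctan2(d[1],d[0])-y,np.hypot(*d))
cap=ray(KM,(230+362/5,165+297/5),.142)[:2]; d=cap-ax; print("cap",cap,np.arctan2(d[1],d[0])-y,np.hypot(*d))
s=get_state(); Rm=R.from_rotvec(s["tool_rot"]).as_matrix(); print(Rm.round(3))
for ang in (-.2,-.6):
    print(ang, ax+.07*np.array([np.cos(ang+y),np.sin(ang+y)]))
for n,p in(("a/b",(251.6,205.2)),("b",(230+117/5,165+280/5)),("c",(353.9,192.9))): print(n,ray(KM,p,.132))
E
```

```text
yaw -0.3338109396619076 t [ 0.56969562 -0.07212208] res mm [[-3.1, -2.0], [1.1, 0.8], [0.5, 0.1], [1.3, 1.5], [0.2, -0.4]]
axis [ 0.58607791 -0.02488205] start [ 0.48149984 -0.17383985]
lever -0.2553379525916653 0.08235769397467395
cap [ 0.64315352 -0.06143569] -0.2358160827884644 0.06777752774687566
[[-0.001 -0.934  0.358]
 [-0.002  0.358  0.934]
 [-1.    -0.    -0.002]]
-0.2 [ 0.64633911 -0.0604993 ]
-0.6 [ 0.62771215 -0.08115452]
a/b [ 0.5769422  -0.22392968  0.132     ]
b [ 0.63287265 -0.21009061  0.132     ]
c [0.515376   0.08819639 0.132     ]
```

The fit puts the ring axis at (0.586,-0.025) with yaw -0.334. The lever stands at about -0.24 and red is the -0.6 stud, so I need to push clockwise. I'll shut the fingers and travel there high.

>>> play_rows([
  {"claw": 1,"linear": [0,-0.97,-0.67],"rotation": [0,0,0]},
  {"claw": 1,"linear": [0,-0.97,-0.67],"rotation": [0,0,0]},
  {"claw": 1,"linear": [0,-0.97,-0.67],"rotation": [0,0,0]},
  {"claw": 1,"linear": [0,-0.97,-0.67],"rotation": [0,0,0]},
  {"claw": 1,"linear": [0,-0.97,-0.67],"rotation": [0,0,0]},
  {"claw": 1,"linear": [0,-0.97,-0.67],"rotation": [0,0,0]},
  {"claw": 1,"linear": [0,-0.97,-0.67],"rotation": [0,0,0]},
  {"claw": 1,"linear": [0,-0.97,-0.67],"rotation": [0,0,0]},
  {"claw": 1,"linear": [0,-0.97,-0.67],"rotation": [0,0,0]},
  {"claw": 1,"linear": [0,-0.97,-0.67],"rotation": [0,0,0]},
])

```text
time: 0.93
position: [0.3969, 0.3583, 0.2142]
tool_rot: [-0.95, 1.367, 0.951]
ft_force: [0.9, 1.3, 0.1]
grip_width: 0.324
```

>>> play_rows([
  {"claw": 1,"linear": [-0.05,-0.97,-0.67],"rotation": [0,0,0]},
  {"claw": 1,"linear": [-0.05,-0.97,-0.67],"rotation": [0,0,0]},
  {"claw": 1,"linear": [-0.05,-0.97,-0.67],"rotation": [0,0,0]},
  {"claw": 1,"linear": [-0.05,-0.97,-0.67],"rotation": [0,0,0]},
  {"claw": 1,"linear": [-0.05,-0.97,-0.67],"rotation": [0,0,0]},
  {"claw": 1,"linear": [-0.05,-0.97,-0.67],"rotation": [0,0,0]},
  {"claw": 1,"linear": [-0.05,-0.97,-0.67],"rotation": [0,0,0]},
  {"claw": 1,"linear": [-0.05,-0.97,-0.67],"rotation": [0,0,0]},
  {"claw": 1,"linear": [-0.05,-0.97,-0.67],"rotation": [0,0,0]},
  {"claw": 1,"linear": [-0.05,-0.97,-0.67],"rotation": [0,0,0]},
])

```text
time: 1.77
position: [0.5715, 0.1031, 0.2232]
tool_rot: [-0.95, 1.374, 0.953]
ft_force: [-0.3, 1.2, 0.9]
grip_width: 0.004
```

```bash
cat >> h.py <<'E'
def go(p):
    s=get_state(); Rm=R.from_rotvec(s["tool_rot"]).as_matrix(); e=Rm.T@(np.array(p)-s["position"])
    print("t",round(s["time"],2),"pos",s["position"].round(4),"F",s["ft_force"].round(1),"units",(e/.025).round(2)); print("ydir",np.degrees(np.arctan2(Rm[1,1],Rm[0,1])).round(1),"xaxis",Rm[:,0].round(3))
E
python3 -c "
from h import *
go([.666,-.026,.21])"
```

```text
t 1.77 pos [0.5715 0.1031 0.2232] F [-0.3  1.2  0.9] units [ 0.51 -5.32 -3.56]
ydir 160.1 xaxis [-0.017 -0.009 -1.   ]
```

>>> play_rows([
  {"claw": 1,"linear": [0.05,-0.9,-0.6],"rotation": [0,0,0]},
  {"claw": 1,"linear": [0.05,-0.9,-0.6],"rotation": [0,0,0]},
  {"claw": 1,"linear": [0.05,-0.9,-0.6],"rotation": [0,0,0]},
  {"claw": 1,"linear": [0.05,-0.9,-0.6],"rotation": [0,0,0]},
  {"claw": 1,"linear": [0.05,-0.9,-0.6],"rotation": [0,0,0]},
  {"claw": 1,"linear": [0.05,-0.8,-0.5],"rotation": [0.06,0,0]},
  {"claw": 1,"linear": [0,0,0],"rotation": [0.06,0,0]},
  {"claw": 1,"linear": [0,0,0],"rotation": [0.06,0,0]},
  {"claw": 1,"linear": [0,0,0],"rotation": [0.06,0,0]},
  {"claw": 1,"linear": [0,0,0],"rotation": [0,0,0]},
])

```text
time: 2.6
position: [0.6696, -0.0435, 0.2087]
tool_rot: [-0.644, 1.505, 0.635]
ft_force: [-0.6, 0.7, 0.2]
grip_width: 0.007
```

```bash
python3 -c "
from h import *
go([.666,-.026,.122])
cv2.imwrite('pics/w1.png',get_image('wrist'))"
```

```text
t 2.6 pos [ 0.6696 -0.0435  0.2087] F [-0.6  0.7  0.2] units [3.46 0.56 0.51]
ydir 136.7 xaxis [-0.025 -0.017 -1.   ]
```

View pics/w1.png

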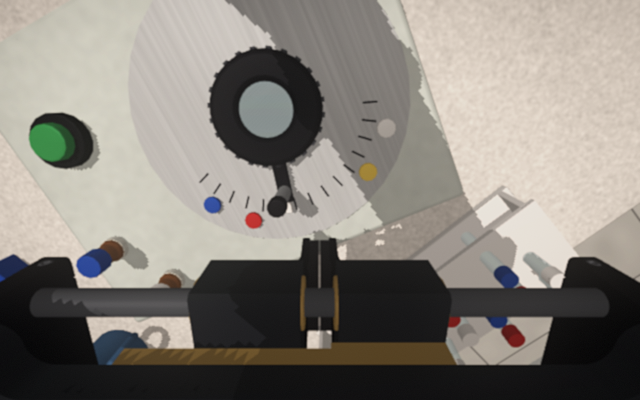

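The wrist view shows the ring centre at (266,110), the cap at (278,207), the red stud at (254,220), blue at (213,205), yellow at (369,172) and white at (387,128). The finger tip is at (320,245). I'll refit from this closer view.

```bash
cat > fit.py <<'E'
from h import *
def fit(im,KM):
    H,S,V=cv2.split(cv2.cvtColor(im,cv2.COLOR_BGR2HSV))
    st=lambda a:[.1*np.cos(a),.05+.1*np.sin(a)]
    out=[]
    guess=lambda a,z:proj(KM,[*(Q0@a+t0),z])
    y0=-.334; Q0=R.from_euler("z",y0).as_matrix()[:2,:2]; t0=np.array([.5697,-.0721])
    for n,a,m,z in(("green",[-.05,-.125],(H>50)&(H<85)&(S>90),.112),("red",st(-.6),((H<8)|(H>172))&(S>110),.097),("blue",st(-1),(H>100)&(H<130)&(S>90),.097),("yel",st(.6),(H>15)&(H<35)&(S>110),.097)):
        g=guess(a,z); b=[(np.hypot(*(c-g)),c,ar) for c,ar in blobs(m,30)]
        b=[q for q in b if q[0]<30]
        if b:
            d,c,ar=min(b,key=lambda q:q[0]); print(n,c,ar); out.append((a,ray(KM,c,z)[:2]))
    A=np.array([o[0] for o in out]);B=np.array([o[1] for o in out])
    a,b=A-A.mean(0),B-B.mean(0)
    y=np.arctan2((a[:,0]*b[:,1]-a[:,1]*b[:,0]).sum(),(a*b).sum()); Q=R.from_euler("z",y).as_matrix()[:2,:2]
    t=B.mean(0)-Q@A.mean(0); print("yaw",y.round(4),"t",t.round(4),"res",((A@Q.T+t-B)*1000).round(1).tolist())
    return y,t,Q,Q@[0,.05]+t
E
python3 - <<'E'
from fit import *
s=get_state(); KM=cam("wrist",s); y,t,Q,ax=fit(cv2.imread("pics/w1.png"),KM)
print("axis",ax,"start",Q@[-.05,-.125]+t)
cap=ray(KM,(278,207),.148)[:2]; d=cap-ax; th=np.arctan2(d[1],d[0])-y; print("cap",cap,th,np.hypot(*d))
for a in(th,-.6): print("post",a,ax+.07*np.array([np.cos(a+y),np.sin(a+y)]))
go([.666,-.026,.122])
E
```

```text
green [ 51.6 141.5] 1393
red [253.2 220. ] 204
blue [212.  204.5] 212
yel [367.5 171.4] 247
yaw -0.335 t [ 0.5666 -0.0713] res [[-2.2, -1.8], [0.5, 0.5], [0.3, 0.6], [1.4, 0.7]]
axis [ 0.58298897 -0.02406528] start [ 0.47824039 -0.17290323]
cap [ 0.64150244 -0.06126512] -0.23133502313927723 0.06933724934167584
post -0.23133502313927723 [ 0.64206173 -0.06162069]
post -0.6 [ 0.62455873 -0.08038539]
t 2.65 pos [ 0.6695 -0.0435  0.2086] F [-0.8 -1.1  0.3] units [3.45 0.56 0.52]
ydir 136.9 xaxis [-0.025 -0.017 -1.   ]
```

>>> play_rows([
  {"claw": 1,"linear": [0,0.3,0.42],"rotation": [0,0,0]},
  {"claw": 1,"linear": [0.85,0,0],"rotation": [0,0,0]},
  {"claw": 1,"linear": [0.85,0,0],"rotation": [0,0,0]},
  {"claw": 1,"linear": [0.85,0,0],"rotation": [0,0,0]},
  {"claw": 1,"linear": [0.7,0,0],"rotation": [0,0,0]},
  {"claw": 1,"linear": [0,0,0],"rotation": [0,0,0]},
])

```text
time: 3.15
position: [0.6707, -0.0225, 0.1254]
tool_rot: [-0.661, 1.494, 0.657]
ft_force: [-0.2, -0.0, -1.2]
grip_width: 0.003
```

```bash
python3 -c "
from h import *
go([.669,-.032,.122])
cv2.imwrite('pics/w2.png',get_image('wrist'))"
```

```text
t 3.15 pos [ 0.6707 -0.0225  0.1254] F [-0.2 -0.  -1.2] units [ 0.14 -0.2  -0.32]
ydir 138.1 xaxis [-0.021 -0.012 -1.   ]
```

View pics/w2.png

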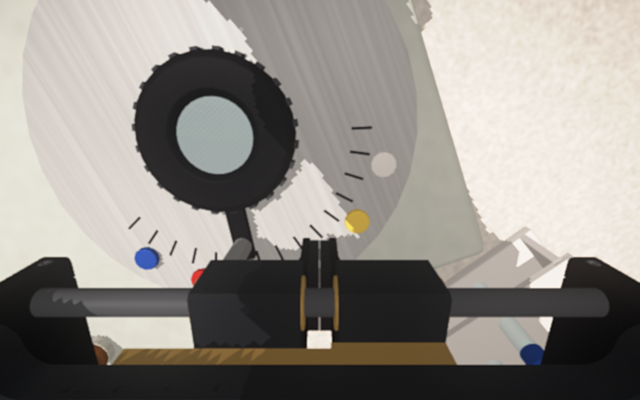

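>>> play_rows([
  {"claw": 1,"linear": [0.08,-0.1,-0.35],"rotation": [0,0,0]},
  {"claw": 1,"linear": [0.05,-0.1,-0.35],"rotation": [0,0,0]},
  {"claw": 1,"linear": [0,0,0],"rotation": [0,0,0]},
])

```text
time: 3.45
position: [0.6646, -0.0378, 0.1271]
tool_rot: [-0.666, 1.487, 0.659]
ft_force: [-0.4, -1.0, -0.2]
grip_width: 0.005
```

>>> play_rows([
  {"claw": 1,"linear": [0,0,-0.1],"rotation": [0,0,0]},
  {"claw": 1,"linear": [0,0,-0.1],"rotation": [0,0,0]},
  {"claw": 1,"linear": [0,0,-0.1],"rotation": [0,0,0]},
])

```text
time: 3.7
position: [0.6607, -0.0449, 0.1304]
tool_rot: [-0.666, 1.483, 0.657]
ft_force: [-0.7, -0.3, 0.0]
grip_width: 0.005
```

>>> play_rows([
  {"claw": 1,"linear": [0.1,0,-0.12],"rotation": [0,0,0]},
  {"claw": 1,"linear": [0.1,0,-0.12],"rotation": [0,0,0]},
  {"claw": 1,"linear": [0.1,0,-0.12],"rotation": [0,0,0]},
])

```text
time: 3.95
position: [0.6551, -0.0527, 0.1245]
tool_rot: [-0.666, 1.479, 0.656]
ft_force: [-0.3, 0.1, 0.2]
grip_width: 0.008
```

>>> play_rows([
  {"claw": 1,"linear": [0.05,0,-0.12],"rotation": [0,0,0]},
  {"claw": 1,"linear": [0.05,0,-0.12],"rotation": [0,0,0]},
  {"claw": 1,"linear": [0.05,0,-0.12],"rotation": [0,0,0]},
])

```text
time: 4.2
position: [0.6508, -0.0586, 0.1215]
tool_rot: [-0.667, 1.474, 0.656]
ft_force: [1.7, 1.5, 2.5]
grip_width: 0.005
```

```bash
python3 -c "
from fit import *
s=get_state();go([.669,-.032,.122])
im=get_image('wrist');cv2.imwrite('pics/w3.png',im)
s2=get_image('scene');cv2.imwrite('pics/s3.png',s2)
cv2.imwrite('pics/c3.png',np.vstack([cv2.resize(im[80:340,60:420],(720,520))]))"
```

```text
t 4.2 pos [ 0.6508 -0.0586  0.1215] F [1.7 1.5 2.5] units [-0.03  0.16  1.28]
ydir 138.5 xaxis [-0.002 -0.009 -1.   ]
```

View pics/c3.png

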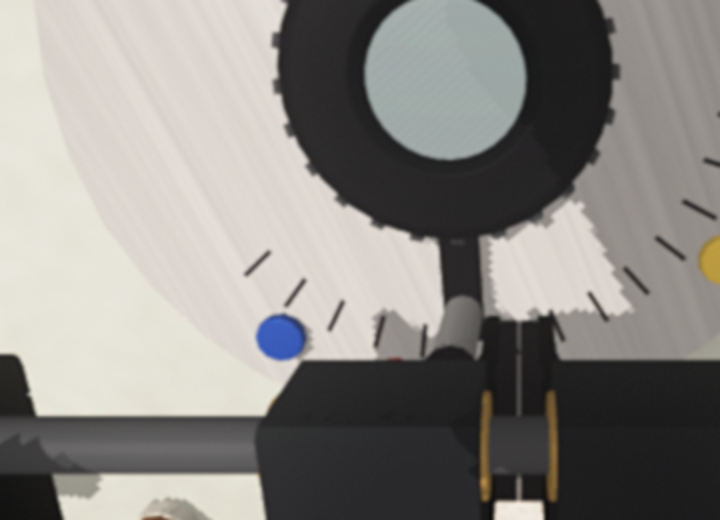

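The fingers touch the post with about 2.3 N. In the crop the arm runs from (460,245) to the post at (463,300). I'll work out the lever angle from that.

```bash
cat > ang.py <<'E'
from h import *
import sys
Y=-.335; AX=np.array([.5830,-.0241])
def angle(uv,KM,z=.102):
    d=ray(KM,uv,z)[:2]-AX; return np.arctan2(d[1],d[0])-Y,np.hypot(*d)
def arm(im,KM,z=.102):
    # centre of dark arm between ring (46) and post (64) along arcs
    r=[]
    V=im.max(2)
    for rad in (.050,.053,.056):
        al=np.arange(-1.2,.3,.004)
        v=np.array([V[tuple(np.clip(proj(KM,[AX[0]+rad*np.cos(a+Y),AX[1]+rad*np.sin(a+Y),z]).round().astype(int)[::-1],0,[399,639]))] for a in al])
        d=al[v<60]; r.append((rad,len(d),d.min().round(3) if len(d) else 0,d.max().round(3) if len(d) else 0,d.mean().round(3) if len(d) else 0))
    print(r)
E
python3 - <<'E'
from ang import *
s=get_state(); KM=cam("wrist",s); im=cv2.imread("pics/w3.png")
print(angle((290,202),KM),angle((291,212),KM)); arm(im,KM)
# post bottom edge etc
P=s["position"][:2]; Rm=R.from_rotvec(s["tool_rot"]).as_matrix(); 
for a in(-.3,-.35,-.4,-.6):
    p=AX+.07*np.array([np.cos(a+Y),np.sin(a+Y)]); e=Rm.T@np.append(p-P,0); print(a,p.round(4),"tool mm",(e*1000).round(1), proj(KM,[*p,.102]).round(0))
E
```

```text
(np.float64(-0.3747567660778827), np.float64(0.048154590048424366)) (np.float64(-0.3688120849197047), np.float64(0.05450302291031833))
[(0.05, 54, np.float64(-0.488), np.float64(-0.276), np.float64(-0.382)), (0.053, 54, np.float64(-0.484), np.float64(-0.272), np.float64(-0.378)), (0.056, 51, np.float64(-0.48), np.float64(-0.28), np.float64(-0.38))]
-0.3 [ 0.6394 -0.0656] tool mm [  0.1   3.9 -11.9] [300. 235.]
-0.35 [ 0.6372 -0.0684] tool mm [  0.1   3.7 -15.4] [294. 236.]
-0.4 [ 0.6349 -0.071 ] tool mm [  0.2   3.6 -18.9] [289. 236.]
-0.6 [ 0.6246 -0.0804] tool mm [  0.3   5.2 -32.8] [266. 233.]
```

>>> play_rows([
  {"claw": 1,"linear": [0,0,-0.12],"rotation": [0,0,0]},
  {"claw": 1,"linear": [0,0,-0.12],"rotation": [0,0,0]},
  {"claw": 1,"linear": [0,0,-0.12],"rotation": [0,0,0]},
  {"claw": 1,"linear": [0,0,-0.1],"rotation": [0,0,0]},
  {"claw": 1,"linear": [0,0,0],"rotation": [0,0,0]},
])

```text
time: 4.72
position: [0.6426, -0.0685, 0.1213]
tool_rot: [-0.668, 1.474, 0.655]
ft_force: [0.8, 0.3, 0.9]
grip_width: 0.006
```

```bash
cat > m.py <<'E'
from ang import *
s=get_state(); KM=cam("wrist",s); im=get_image("wrist"); cv2.imwrite(f"pics/w{s['time']:.2f}.png",im); arm(im,KM); go([.6246,-.0804,.122])
E
python3 m.py
```

```text
[(0.05, 54, np.float64(-0.656), np.float64(-0.444), np.float64(-0.55)), (0.053, 52, np.float64(-0.656), np.float64(-0.452), np.float64(-0.554)), (0.056, 47, np.float64(-0.644), np.float64(-0.46), np.float64(-0.552))]
t 4.77 pos [ 0.6426 -0.0684  0.1213] F [0.3 0.5 0.8] units [-0.02  0.22 -0.84]
ydir 138.5 xaxis [-0.002 -0.01  -1.   ]
```

>>> play_rows([
  {"claw": 1,"linear": [0,0,-0.07],"rotation": [0,0,0]},
  {"claw": 1,"linear": [0,0,-0.07],"rotation": [0,0,0]},
  {"claw": 1,"linear": [0,0,0],"rotation": [0,0,0]},
])

```text
time: 5.02
position: [0.6399, -0.0709, 0.1212]
tool_rot: [-0.668, 1.474, 0.656]
ft_force: [1.9, 1.1, 0.8]
grip_width: 0.009
```

```bash
python3 m.py
```

```text
[(0.05, 51, np.float64(-0.704), np.float64(-0.504), np.float64(-0.604)), (0.053, 49, np.float64(-0.7), np.float64(-0.508), np.float64(-0.604)), (0.056, 47, np.float64(-0.696), np.float64(-0.512), np.float64(-0.604))]
t 5.07 pos [ 0.64   -0.0708  0.1212] F [0.7 1.  1.7] units [-0.03  0.21 -0.69]
ydir 138.5 xaxis [-0.003 -0.01  -1.   ]
```

Lever reads -0.604. I'll back off, rise and look from above.

>>> play_rows([
  {"claw": 1,"linear": [0,0,0.3],"rotation": [0,0,0]},
  {"claw": 1,"linear": [0,0,0.5],"rotation": [0,0,0]},
  {"claw": 1,"linear": [-0.5,0,0.4],"rotation": [0,0,0]},
  {"claw": 1,"linear": [-1,0,0],"rotation": [0,0,0]},
  {"claw": 1,"linear": [-1,0,0],"rotation": [0,0,0]},
  {"claw": 1,"linear": [-1,0,0],"rotation": [0,0,0]},
  {"claw": 1,"linear": [-0.3,0.3,0],"rotation": [0,0,0]},
  {"claw": 1,"linear": [0,0,0],"rotation": [0,0,0]},
])

```text
time: 5.73
position: [0.6538, -0.0351, 0.2129]
tool_rot: [-0.667, 1.489, 0.664]
ft_force: [-0.1, 0.5, 0.4]
grip_width: 0.005
```

```bash
python3 - <<'E'
import m
from m import *
from fit import fit
y,t,Q,ax=fit(im,KM); print("axis",ax,"start",Q@[-.05,-.125]+t)
cv2.imwrite("pics/c5.png",cv2.resize(im[20:270,100:460],(792,550),interpolation=cv2.INTER_CUBIC))
E
```

```text
[(0.05, 54, np.float64(-0.7), np.float64(-0.488), np.float64(-0.594)), (0.053, 51, np.float64(-0.7), np.float64(-0.5), np.float64(-0.6)), (0.056, 49, np.float64(-0.688), np.float64(-0.496), np.float64(-0.592))]
t 5.78 pos [ 0.654  -0.0358  0.2122] F [0.8 0.1 0.6] units [ 3.65 -0.32 -2.04]
ydir 138.6 xaxis [-0.019 -0.011 -1.   ]
green [ 62.7 152.9] 1323
red [258.9 235.3] 141
blue [218.2 217.9] 198
yel [370.7 191.1] 228
yaw -0.3403 t [ 0.5672 -0.0708] res [[-1.5, -1.6], [-0.8, 0.6], [0.5, 0.5], [1.7, 0.5]]
axis [ 0.58385611 -0.02368127] start [ 0.47830759 -0.17195301]
```

View pics/c5.png

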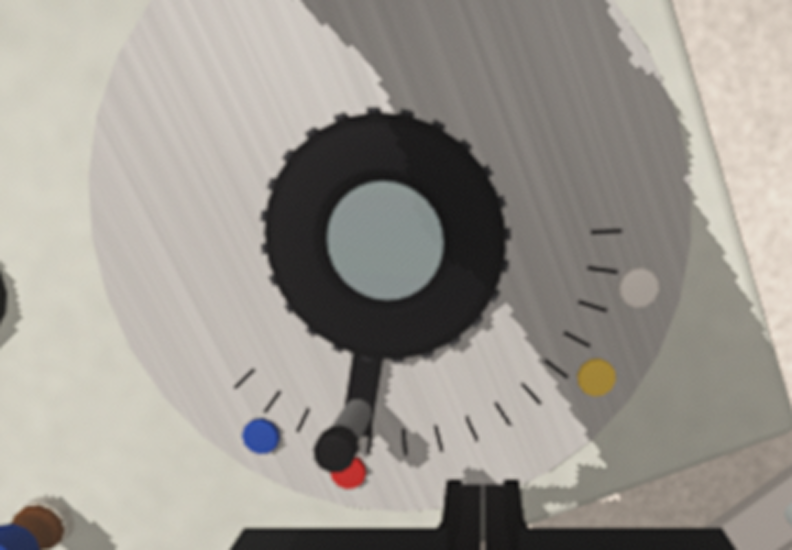

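The pointer lies over the red stud (crop 350,470), with the lever at about -0.60. Next I'll go over to the button, staying high.

```bash
python3 -c "
from h import *
go([.479,-.171,.19])"
```

```text
t 5.78 pos [ 0.654  -0.0358  0.2122] F [0.8 0.1 0.6] units [ 1.08  1.67 -8.66]
ydir 138.6 xaxis [-0.019 -0.011 -1.   ]
```

>>> play_rows([
  {"claw": 1,"linear": [0,0.19,-0.95],"rotation": [0,0,0]},
  {"claw": 1,"linear": [0,0.19,-0.95],"rotation": [0,0,0]},
  {"claw": 1,"linear": [0,0.19,-0.95],"rotation": [0,0,0]},
  {"claw": 1,"linear": [0,0.19,-0.95],"rotation": [0,0,0]},
  {"claw": 1,"linear": [0,0.19,-0.95],"rotation": [0,0,0]},
  {"claw": 1,"linear": [0,0.19,-0.95],"rotation": [0,0,0]},
  {"claw": 1,"linear": [0,0.19,-0.95],"rotation": [0,0,0]},
  {"claw": 1,"linear": [0,0.19,-0.95],"rotation": [0,0,0]},
  {"claw": 1,"linear": [0,0.1,-0.6],"rotation": [0,0,0]},
  {"claw": 1,"linear": [0,0,0],"rotation": [0,0,0]},
])

```text
time: 6.62
position: [0.4742, -0.162, 0.1987]
tool_rot: [-0.667, 1.511, 0.681]
ft_force: [-0.6, -0.3, -0.2]
grip_width: 0.004
```

```bash
python3 -c "
from h import *
go([.479,-.171,.13])"
```

```text
t 6.62 pos [ 0.4742 -0.162   0.1987] F [-0.6 -0.3 -0.2] units [ 2.74 -0.46 -0.04]
ydir 139.1 xaxis [-0.046 -0.011 -0.999]
```

>>> play_rows([
  {"claw": 1,"linear": [0.7,-0.4,0],"rotation": [0,0,0]},
  {"claw": 1,"linear": [0.8,0,0],"rotation": [0,0,0]},
  {"claw": 1,"linear": [0.8,0,0],"rotation": [0,0,0]},
  {"claw": 1,"linear": [0.3,0,0],"rotation": [0,0,0]},
  {"claw": 1,"linear": [0,0,0],"rotation": [0,0,0]},
])

```text
time: 7.03
position: [0.482, -0.1656, 0.1291]
tool_rot: [-0.668, 1.508, 0.684]
ft_force: [-0.4, -0.1, 0.7]
grip_width: 0.001
```

```bash
python3 -c "
from ang import *
s=get_state(); KM=cam('wrist',s); im=get_image('wrist'); cv2.imwrite('pics/w7.png',im)
go([.479,-.171,.106])"
```

```text
t 7.08 pos [ 0.4822 -0.1654  0.1297] F [-0.8  0.8  0.8] units [ 0.95 -0.07 -0.22]
ydir 139.3 xaxis [-0.043 -0.009 -0.999]
```

View pics/w7.png

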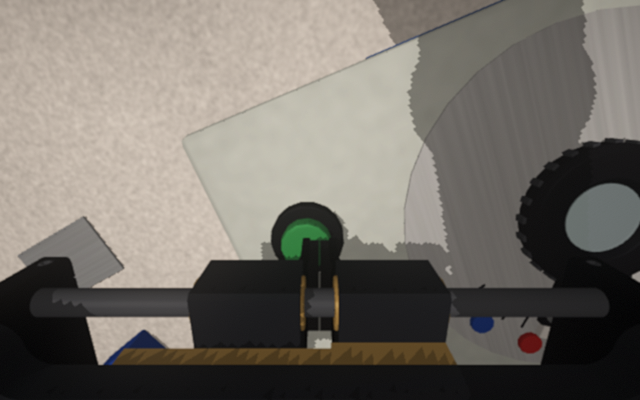

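The button is directly below the tip (green at x≈305, tip at x≈318), so I shift about 5 mm in -z and press in small steps.

>>> play_rows([
  {"claw": 1,"linear": [0,-0.05,-0.22],"rotation": [0,0,0]},
  {"claw": 1,"linear": [0.5,0,0],"rotation": [0,0,0]},
  {"claw": 1,"linear": [0.15,0,0],"rotation": [0,0,0]},
  {"claw": 1,"linear": [0,0,0],"rotation": [0,0,0]},
])

```text
time: 7.42
position: [0.4822, -0.1707, 0.1164]
tool_rot: [-0.673, 1.503, 0.683]
ft_force: [-0.2, -0.4, 0.1]
grip_width: 0.009
```

>>> play_rows([
  {"claw": 1,"linear": [0.1,0,0],"rotation": [0,0,0]},
  {"claw": 1,"linear": [0.1,0,0],"rotation": [0,0,0]},
])

```text
time: 7.58
position: [0.4833, -0.1711, 0.1131]
tool_rot: [-0.674, 1.5, 0.682]
ft_force: [-0.4, 0.0, 0.2]
grip_width: 0.007
```

>>> play_rows([
  {"claw": 1,"linear": [0.12,0,0],"rotation": [0,0,0]},
  {"claw": 1,"linear": [0.12,0,0],"rotation": [0,0,0]},
  {"claw": 1,"linear": [0.12,0,0],"rotation": [0,0,0]},
])

```text
time: 7.83
position: [0.4837, -0.1712, 0.106]
tool_rot: [-0.673, 1.498, 0.682]
ft_force: [-6.4, 2.7, 26.1]
grip_width: 0.006
```

It read 26 N at z = 0.106, so the button is bottomed out. I'll hold one row, then rise and draw clear.

>>> play_rows([
  {"claw": 1,"linear": [0.02,0,0],"rotation": [0,0,0]},
  {"claw": 1,"linear": [-0.4,0,0],"rotation": [0,0,0]},
  {"claw": 1,"linear": [-1,0,0],"rotation": [0,0,0]},
  {"claw": 1,"linear": [-1,0,0],"rotation": [0,0,0]},
  {"claw": 1,"linear": [-1,0,0],"rotation": [0,0,0]},
  {"claw": 1,"linear": [-1,0,0.5],"rotation": [0,0,0]},
  {"claw": 1,"linear": [-0.5,0.5,0.9],"rotation": [0,0,0]},
  {"claw": 1,"linear": [0,0.5,0.9],"rotation": [0,0,0]},
  {"claw": 1,"linear": [0,0,0],"rotation": [0,0,0]},
  {"claw": 1,"linear": [0,0,0],"rotation": [0,0,0]},
])

```text
time: 8.67
position: [0.5082, -0.1104, 0.2371]
tool_rot: [-0.671, 1.494, 0.674]
ft_force: [-0.1, -0.5, 0.0]
grip_width: 0.005
```

```bash
python3 - <<'E'
import m
from m import *
from fit import fit
y,t,Q,ax=fit(im,KM)
a=get_image("scene"); b=cv2.imread("pics/scene0.png")
cv2.imwrite("pics/end.png",np.hstack([cv2.resize(im[:300,60:],(560,290)),cv2.resize(a[165:280,230:375],(240,190)).copy() if 0 else cv2.copyMakeBorder(cv2.resize(a[165:280,230:375],(240,190)),0,100,0,0,cv2.BORDER_CONSTANT)]))
E
```

```text
[(0.05, 68, np.float64(-0.748), np.float64(-0.48), np.float64(-0.614)), (0.053, 65, np.float64(-0.744), np.float64(-0.488), np.float64(-0.616)), (0.056, 61, np.float64(-0.736), np.float64(-0.496), np.float64(-0.616))]
t 8.72 pos [ 0.5082 -0.1097  0.2368] F [-0.3  0.8 -0.7] units [ 4.45 -2.82  4.04]
ydir 139.2 xaxis [-0.027 -0.009 -1.   ]
green [252.3 211.2] 867
yel [515.6 244.4] 186
yaw -0.3382 t [ 0.5656 -0.0712] res [[-0.4, -0.4], [0.4, 0.4]]
```

View pics/end.png

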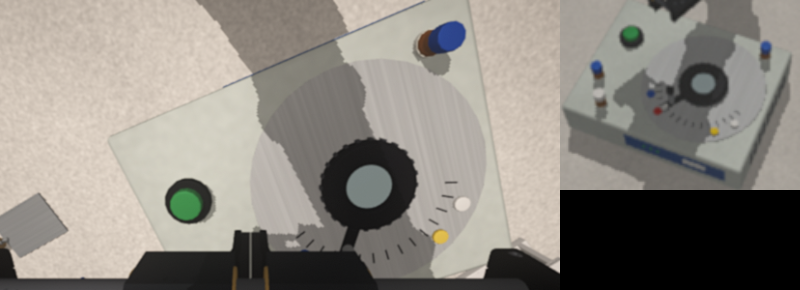

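The final views show the lever still on the red stud (about -0.60), the green button up, the vials standing where they were, and the gripper clear. I'm handing it in.

```bash
python3 -c "
from bench import *
print(close_job())"
```

```text
the job is handed in; nothing more can be done
None
```

I pushed the lever with shut fingertips from about -0.23 to about -0.60 rad, the red stud's place, and left it there. I then pressed the green button down, let it come up and drew clear. I handed the job in at about 8.8 s; no verdict is reported.

- **Lever:** from above after backing off it read -0.59 to -0.60 rad. The last reading, after the button press, was about -0.615, partly in shadow. Both are well within the roughly ±0.08 rad allowed. The force readings I took while pushing stayed under about 4 N.
- **Button:** the tip went down to z = 0.106 m, which is full travel. The force there reached 26 N, more than the 5 N needed but below the 40 N limit. I judged that it came back up only from the last pictures.
- **Other things:** the vials looked unmoved in the final view. I did not measure the bench items again, but the arm passed well above them and I saw no unexpected contact force.
- **Fit:** the positions fitted from the cameras had residuals of up to 2–4 mm at the button and 1–2 mm at the studs.

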